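# Load a kiln shelf: nest the ware and lid the jar

### The arm

A 6-joint arm with a two-finger parallel gripper is mounted at the origin on the work surface. World frame = base frame: x ahead of the robot, y to its left, z up, the work surface at z = 0. Lengths are in m, angles in rad, forces in N, time in s.
With the tool pointing down it reaches from about 0.375 to 0.975 m from the base axis. Payload 3.8 kg.
Tool frame: the origin (TCP) lies midway between the tips of the shut fingers; the grasp point (between the pads) lies 19 mm behind it; z points along the fingers, y is the line along which they close (so a half turn about z gives the same grasp; the last joint's range is limited). The gripper opens to 85 mm and grips with 20 to 120 N. Pads are 22 mm wide; open, the fingers measure 114 mm over their backs; the gripper's body (76 mm by 85 mm) begins 54 mm behind the grasp point. The pads swing forward as they close: fully open they stand 13 mm farther back than shut.
Start: joints at [1.209, 0.264, 1.604, -0, 1.274, -0.037], TCP at [0.215, 0.64, 0.231] pointing down, gripper open.
Joint ranges: [-2.63, 2.63], [-0.94, 2.18], [0.31, 2.57], [-1.31, 4.45], [0, 2.66], [-2.55, 2.55]. Speed limits (rad/s): [2.57, 2.57, 3.14, 3.14, 3.14, 3.14].

### API

Orientations are given as a rotation vector (axis times angle).
In Python, from workcell import status, read_camera, workorder, masks_of gives the robot as it stands.
- The arm moves only by the tool drive_tool, never from a script. Its argument "rows" is a list of rows, each a list of 7 numbers: the turn, a rotation vector about the tool's x, y, z in degrees, then the shift along the tool's x, y, z in m, then the opening, from 0 (shut) to 1 (fully open). In form: [[ax, ay, az, tx, ty, tz, claw], ...]. A call has 1 to 8 rows; each row shifts and turns the commanded pose from where the row before left it, along the tool's axes as they then stand; what a row does not reach is not made up. A row lasts 1/12 s, in which the tool goes at most 41.7 mm and 7.16 degrees, less where a joint would pass 70% of its speed; a pose out of reach is approached as far as the arm can. A call is refused whole if a number of a shift passes 0.0417 or a number of a turn 7.16, either way. A call with a gripper value outside its range is refused whole. The fingers move at their own pace and stop on an object; "force" is the grip in N (left out, the last holds). Time passes only in rows, so rows that do not move let the fingers close. It gives the time, the measured TCP pose, the force, the opening and the grip force at its end, in the units of the state.
- status.read_state(): the state, without advancing time (a new reading comes with each control period).
- read_camera(name): name is "scene" or "top" or "wrist"; returns a dict with "color" (480x640x3 uint8, red, green, blue), "intrinsics" (3x3 intrinsics, pixels), "world_from_camera" (4x4, takes a point from camera to world coordinates); the wrist camera has in their place "mount" (4x4, takes a point from camera to tool coordinates, whose origin is the TCP and whose axes are the flange's). Camera axes: x right, y up, looking along -z (the intrinsics and any distortion apply to the point x, -y, -z); pixel columns grow to the right and rows downward; lengths in m; the calibration is good to about 2 mm. A picture is of the moment at which its call begins: read the wrist's pose just before it. There is no depth.
- workorder.finish_job(): hands the job in; it is judged then, once.
Trained networks look in a picture, given as the dict that the camera call returned (one of the last four; its "shot" number tells which), for a name from the list of things; names that differ only in an ending like _2 or _b are one class to them, and where a whole thing is asked for, a point or a joint stands for the part that bears it (a point fixed in the world has none). Each returns a list of dicts, best first, with "score" (0 to 1); they miss things now and then, are a little off and sometimes report something else, mostly with a low value. They report only what shows in the picture. A call takes as long as a camera call. They do not tell look-alikes from the thing itself.
- masks_of(picture, name): "mask" (480x640 bool, what is visible of it) and "bbox" ([left, top, right, bottom] in pixels, round what is visible of it).
The state is a dict: "time": time; "q": joint angles; "joint_vel": joint speeds; "joint_torque": joint torques, N m; "tool_pos": TCP position; "tcp_rot": TCP orientation; "wrist_force": force on the tool from outside, world axes, zero at the start; "torque": the same for the moment, N m; "width": opening from 0.0 (shut) to 1.0 (fully open); "grip_force": force on a finger pad.
Only numpy, scipy, OpenCV 4.12 (cv2) and the standard library are available. Lean on these libraries where they do the work, as an engineer would, in place of code of your own. Each camera call takes 0.05 s, during which the arm holds its last target. There are 200 camera calls.

### The job

Finish loading this kiln shelf for the first firing: in the big dish that stands on the shelf nest the bowl, in that the small bowl, and in that the beaker, each one flat and upright on the floor of the piece beneath, and put the lid, fully seated, on the jar. The clay is dry and unfired, so set each piece down gently and never drop it. Do not shift the dish, the jar, the kiln prop or the pack of firing cones.

Things in the scene. Friction and masses are not known exactly. Their poses are not given: they have to be found in the camera images.
- shelf: Flat beige kiln shelf lying fixed on the table, 220 (its x) by 380 (its y) by 18 mm high; origin at the centre of its underside. The dish and the jar stand side by side on it, their centres about 180 mm apart along its y, in either order.
- dish: Dry grey clay, round; origin at the centre of its underside, z up. The big low dish, the widest piece: 184 mm across the rim, 40 mm high, wall 8 mm, floor 8 mm thick (inner floor at z = 8 mm, about 135 mm across). Loose, 0.5 kg, stands on the shelf and stays there; the bowl goes in it.
- bowl: Dry grey clay, round; origin at the centre of its underside, z up. Bowl 136 mm across the rim, 50 mm high, foot 100 mm across, wall 8 mm, upright in its upper 20 mm, inner floor at z = 8 mm, 90 mm across. Loose, 0.3 kg. Taken from above by its rim, one finger inside, one outside; it then hangs up to 12 degrees off level. Standing in the dish its rim is 18 mm above the dish's rim.
- small_bowl: Dry grey clay, round; origin at the centre of its underside, z up. Small deep bowl 100 mm across the rim, 60 mm high, foot 72 mm across, wall 8 mm, upright in its upper 30 mm, inner floor at z = 8 mm, 62 mm across. Loose on the table, 0.2 kg; rim pinched likewise. Standing in the bowl its rim is 18 mm above the bowl's rim.
- beaker: Dry grey clay, round; origin at the centre of its underside, z up. Tall narrow beaker, 62 mm across the rim, 70 mm high, foot 40 mm across, wall 8 mm, upright in its upper 35 mm, open at the top. Loose on the table, 0.12 kg. Standing in the small bowl its rim is 18 mm above the small bowl's rim, too close beside it for a finger to go lower.
- jar: Dry grey clay, round; origin at the centre of its underside, z up. Squat open jar with upright sides and two small ears, 84 mm across (113 over the ears), 58 mm high, mouth 68 mm across. Loose, 0.24 kg, stands on the shelf and stays there; the lid goes on it.
- lid: Dry grey clay, round; origin at the centre of its underside, z up. Lid of the jar: below, a round locating flange 56 mm across and 8 mm deep, which enters the jar's mouth; above it a disc 84 mm across (z = 8 to 15 mm) and a round knob 25 mm across (z = 15 to 37 mm). Lies on the table on its flange, knob up, 0.09 kg. Seated, its disc rests on the jar's rim and its origin is 50 mm above the jar's.
- prop: Bystander: kiln prop, an upright beige tube 42 mm across and 60 mm high, loose, to one side of the shelf; origin at the centre of its underside.
- cone_pack: Bystander: row of three small slender pyrometric cones in a brown clay bar 62 (its x) by 24 by 12 mm, 61 mm high over all, loose, on the other side of the shelf; origin at the centre of its underside.
Mind the look-alikes: they are no part of the job. What is shaped like the lid but green or yellow is not meant.

How it is judged:
At the end, for the whole second after the job is handed in: Bowl in dish, small bowl in bowl, beaker in small bowl: each origin 8 mm (within 4) above the one beneath, centres within 18, 13 and 13 mm; lid origin 50 mm (within 4) above the jar's, centres within 9 mm; all these within 0.07 rad of upright, at rest; dish and jar upright on the shelf (horizontal distance between bowl and dish below 0.018 m and z of bowl in the frame of dish between 0.004 and 0.012 m and angle between each of bowl, small_bowl, beaker, lid's own z axis and vertical below 0.07 rad and linear speed of each of bowl, small_bowl, beaker, lid below 0.02 m/s and angular speed of each of bowl, small_bowl, beaker, lid below 0.2 rad/s and horizontal distance between small_bowl and bowl below 0.013 m and z of small_bowl in the frame of bowl between 0.004 and 0.012 m and horizontal distance between beaker and small_bowl below 0.013 m and z of beaker in the frame of small_bowl between 0.004 and 0.012 m and horizontal distance between lid and jar below 0.009 m and z of lid in the frame of jar between 0.046 and 0.054 m and angle between each of dish, jar's own z axis and vertical below 0.05 rad and z of dish in the frame of shelf between 0.014 and 0.022 m and z of jar in the frame of shelf between 0.014 and 0.022 m); the robot touches nothing.
It fails at once if a piece is dropped into place (faster than 0.5 m/s within the last 20 mm, as after a fall of over 13 mm) ((horizontal distance between bowl and dish below 0.03 m and z of bowl in the frame of dish below 0.028 m and linear speed of bowl above 0.5 m/s) or (horizontal distance between small_bowl and bowl below 0.03 m and z of small_bowl in the frame of bowl below 0.028 m and linear speed of small_bowl above 0.5 m/s) or (horizontal distance between beaker and small_bowl below 0.03 m and z of beaker in the frame of small_bowl below 0.028 m and linear speed of beaker above 0.5 m/s) or (horizontal distance between lid and jar below 0.03 m and z of lid in the frame of jar below 0.07 m and linear speed of lid above 0.5 m/s)).
It fails at once if the dish or the jar is shifted by more than 30 mm (distance of any of dish, jar from where it was at the start of the episode above 0.03 m).
It fails at once if the prop or the cone pack is shifted by more than 30 mm (distance of any of prop, cone_pack from where it was at the start of the episode above 0.03 m).
It also fails if it takes over 115 s, if anything falls off the work surface, if the arm or the gripper's body presses on something with over 40 N, if the wrist force passes 120 N, or if a joint passes its speed limit or range.

## Working session

There is one attempt and no reset: what is moved stays moved. The work goes in short steps, Python scripts to look and compute and a tool call to move; the robot and the scene stay as the last step left them, time stands still between calls to the robot, and variables do not carry over. Pictures are saved under pics/ and viewed, at most 14 in all, crops included, and the job is handed in when it is done.

Besides the shell and the picture viewer there is one more tool, called after "Emit:" as a command line: name --pt "numbers of a row" for each row, then --argument value for the rest. drive_tool: Moves the arm, as the interface text tells. Its arguments: {"type":"object","properties":{"rows":{"type":"array"},"force":{"type":"number"}},"required":["rows"]}

```bash
mkdir -p pics; ls
cat > h.py <<'E'
import numpy as np, cv2
from workcell import status, read_camera, workorder, masks_of
from scipy.spatial.transform import Rotation as R
def save(p,n): cv2.imwrite('pics/'+n+'.png',p['color'][:,:,::-1])
E
python3 - <<'E'
from h import *
print(status.read_state())
for c in ['scene','top']:
    p=read_camera(c); save(p,c+'0'); print(c,p['intrinsics'],p['world_from_camera'],p.keys())
    for n in ['shelf','dish','bowl','small_bowl','beaker','jar','lid','prop','cone_pack']:
        print(n,[(round(m['score'],2),m['bbox'],int(m['mask'].sum())) for m in masks_of(p,n)][:4])
E
```

```text
pics
{'time': 0.0, 'q': array([ 1.20905901e+00,  2.64786420e-01,  1.60538317e+00, -1.05912493e-05,
        1.27372455e+00, -3.68914614e-02]), 'joint_vel': array([ 0.00153869,  0.00187313, -0.00168936, -0.00109502, -0.00044178,
        0.00049682]), 'joint_torque': array([-1.32946654e-03, -5.15113664e+01, -3.67313468e+01, -2.53093394e-04,
        1.27667378e-02, -2.39511127e-05]), 'tool_pos': array([0.21517061, 0.63900029, 0.22993468]), 'tcp_rot': array([-0.50794882, -3.09980309,  0.00354624]), 'wrist_force': array([-1.34416445, -0.23710304, -0.62507168]), 'torque': array([ 0.02521112, -0.01984909, -0.03171955]), 'grip_force': 0.0, 'width': 1.0005292666392185}
scene [[447.12805567   0.         324.65204482]
 [  0.         447.12805567 233.81733461]
 [  0.           0.           1.        ]] [[-0.82795224 -0.31434629  0.46441522  0.98289759]
 [ 0.56079132 -0.46831277  0.68278565  0.72292973]
 [ 0.00286044  0.82575393  0.56402328  0.66107954]
 [ 0.          0.          0.          1.        ]] dict_keys(['color', 'intrinsics', 'world_from_camera', 'shot'])
shelf [(0.98, [187.6, 234.3, 3
[... 935 characters left out ...]
] dict_keys(['color', 'intrinsics', 'world_from_camera', 'shot'])
shelf [(0.7, [209.7, 112.8, 399.4, 224.6], 11289)]
dish [(0.92, [302.4, 121.2, 396.1, 216.7], 6384)]
bowl [(0.91, [213.9, 238.0, 282.6, 302.2], 3708)]
small_bowl [(0.57, [324.4, 242.8, 374.7, 293.0], 2139)]
beaker [(0.74, [100.5, 246.6, 140.2, 282.2], 956), (0.74, [239.9, 138.3, 279.5, 191.8], 1594)]
jar [(0.74, [239.1, 135.9, 279.7, 193.1], 1646)]
lid [(0.95, [447.5, 234.8, 488.2, 274.6], 1334), (0.85, [480.4, 312.8, 516.1, 353.7], 1366), (0.84, [401.9, 310.1, 442.7, 349.1], 1326), (0.66, [302.2, 122.4, 395.1, 214.5], 6470)]
prop [(0.71, [111.1, 148.1, 139.6, 172.1], 557)]
cone_pack [(0.72, [442.2, 145.7, 462.2, 175.2], 413)]
```

View pics/top0.png

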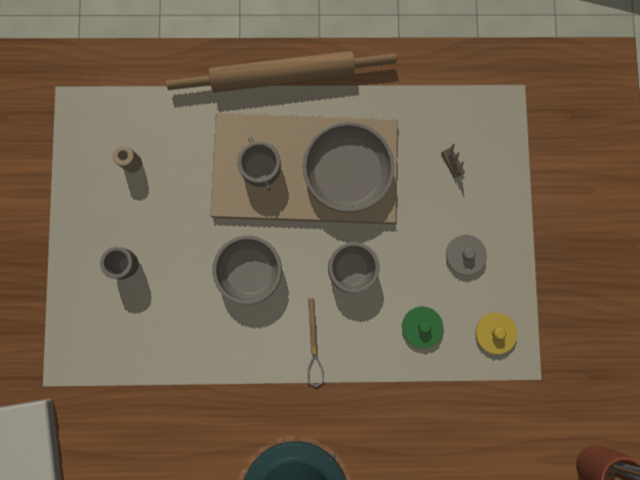

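View pics/scene0.png

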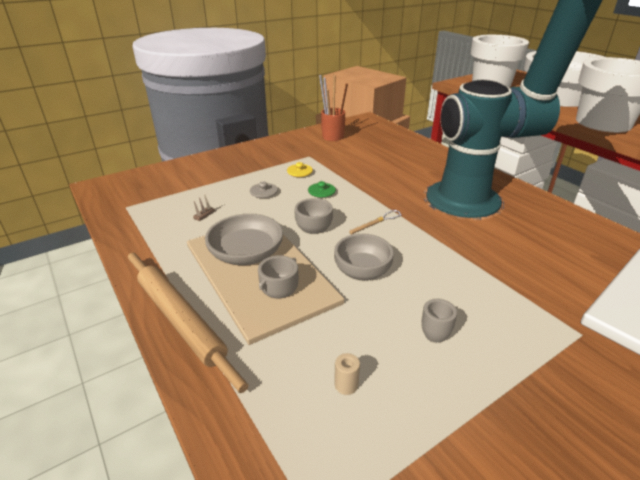

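The top view shows the shelf with the jar at (260,163) and the dish at (348,166). On the table are the bowl (247,270), small bowl (354,267), beaker (118,262) and grey lid (467,257). The green and yellow lids at (423,328) and (497,333) are decoys. The prop is at (125,158) and the cones at (453,162).

```bash
cat >> h.py <<'E'
from scipy.optimize import least_squares
a=np.linspace(0,2*np.pi,90)
PROF={'dish':[(.092,.04),(.075,0)],'bowl':[(.068,.05),(.05,0)],'small_bowl':[(.05,.06),(.036,0)],'beaker':[(.031,.07),(.031,.035),(.02,0)],
'jar':[(.042,.058),(.042,0)],'lid':[(.042,.008),(.042,.015),(.0125,.037)],'prop':[(.021,.06),(.021,0)]}
Z0={'dish':.018,'jar':.018}
def proj(p,X):
    T=p['world_from_camera']; c=(np.asarray(X)-T[:3,3])@T[:3,:3]
    K=p['intrinsics']; return np.c_[K[0,2]+K[0,0]*c[:,0]/-c[:,2], K[1,2]-K[1,1]*c[:,1]/-c[:,2]]
def ray(p,u,v,z):
    T=p['world_from_camera'];K=p['intrinsics']
    d=T[:3,:3]@np.array([(u-K[0,2])/K[0,0],-(v-K[1,2])/K[1,1],-1]); return (T[:3,3]+d*(z-T[2,3])/d[2])[:2]
def model(n,x,y,z):
    return np.vstack([np.c_[x+r*np.cos(a),y+r*np.sin(a),z+h+0*a] for r,h in PROF[n]])
def fit(n,pm,z=None):
    """pm: list of (picture, mask) ; returns xy and residual, matching silhouette moments"""
    z=Z0.get(n,0) if z is None else z
    obs=[]
    for p,m in pm:
        v,u=np.nonzero(m); obs.append((u.mean(),v.mean(),np.percentile(u,1),np.percentile(u,99),np.percentile(v,1),np.percentile(v,99)))
    def f(s):
        out=[]
        for (p,m),o in zip(pm,obs):
            im=np.zeros((480*2,640*2),np.uint8)
            h=cv2.convexHull(((proj(p,model(n,s[0],s[1],z))*2+.5)*16).astype(np.int32)); cv2.fillConvexPoly(im,h,1,shift=4)
            v,u=np.nonzero(im); u=u/2;v=v/2
            q=(u.mean(),v.mean(),np.percentile(u,1),np.percentile(u,99),np.percentile(v,1),np.percentile(v,99))
            out+=list((np.array(q)-o)*[2,2,.5,.5,.5,.5])
        return np.array(out)
    s0=ray(pm[0][0],obs[0][0],obs[0][1],z+PROF[n][0][1]/2)
    r=least_squares(f,s0,diff_step=.01); return r.x,np.round(r.fun,1)
E
python3 - <<'E'
from h import *
t=read_camera('top');s=read_camera('scene')
def pick(p,n,near):
    b=[(np.hypot((m['bbox'][0]+m['bbox'][2])/2-near[0],(m['bbox'][1]+m['bbox'][3])/2-near[1]),m['mask']) for m in masks_of(p,n)]
    return min(b,key=lambda q:q[0])[1]
N={'dish':((348,166),(244,239)),'jar':((260,163),(277,277)),'bowl':((247,270),(362,255)),'small_bowl':((354,267),(315,217)),'beaker':((118,262),(437,320)),'lid':((467,257),(264,190)),'prop':((125,158),(347,373))}
for n,(a1,b1) in N.items():
    A=(t,pick(t,n,a1));B=(s,pick(s,n,b1))
    for pm in ([A],[B],[A,B]):
        x,r=fit(n,pm); print(n,np.round(x,4),r)
for (u,v) in [(215,114),(397,121),(397,221),(211,217)]: print('shelf',ray(t,u,v,.018))
print('cone',ray(t,453,162,.01))
E
```

```text
dish [ 0.6478 -0.1106] [ 0.1  0.  -0.4  0.2 -0.2  0.2]
dish [ 0.6453 -0.1205] [ 0.  -0.1  0.  -0.2  0.   0.2]
dish [ 0.6476 -0.1126] [ 2.   0.2 -0.1  0.8 -0.2  0.2  1.   3.7  0.   0.   0.8  1.5]
jar [0.6562 0.0666] [ 0.1 -0.1 -0.5  0.2  0.   0.2]
jar [0.6495 0.0547] [ 0.   0.2 -0.2  0.  -0.8  1. ]
jar [0.6541 0.0636] [ 3.   2.1  0.2  1.   0.5  0.8  0.3  6.3 -0.2  0.2  0.5  2.8]Traceback (most recent call last):
  File "<stdin>", line 8, in <module>
  File "<stdin>", line 5, in pick
ValueError: min() iterable argument is empty
```

Run:
```python
from h import *
t=read_camera('top');s=read_camera('scene')
def pick(p,n,near):
    b=[(np.hypot((m['bbox'][0]+m['bbox'][2])/2-near[0],(m['bbox'][1]+m['bbox'][3])/2-near[1]),m['mask']) for m in masks_of(p,n)]
    b=[q for q in b if q[0]<12]
    return min(b,key=lambda q:q[0])[1] if b else None
N={'dish':((348,166),(244,239)),'jar':((260,163),(277,277)),'bowl':((247,270),(362,255)),'small_bowl':((354,267),(315,217)),'beaker':((118,262),(437,320)),'lid':((467,257),(264,190)),'prop':((125,158),(347,373))}
for n,(a1,b1) in N.items():
    for p,c in ((t,a1),(s,b1)):
        m=pick(p,n,c)
        if m is None: print(n,'none');continue
        x,r=fit(n,[(p,m)]); print(n,np.round(x,4),r)
        i=(np.clip(proj(p,model(n,*x,Z0.get(n,0))),0,639)+.5).astype(int); p['color'][np.clip(i[:,1],0,479),i[:,0]]=[255,0,0]
for (u,v) in [(215,114),(397,121),(397,221),(211,217)]: print('shelf',ray(t,u,v,.018))
print('cone',ray(t,453,162,.01))
cv2.imwrite('pics/ov1.png',np.hstack([t['color'][100:380,80:520],s['color'][140:420,170:500]])[:,:,::-1])
```

```text
dish [ 0.6483 -0.1109] [-0.  -0.  -0.2  0.2  0.   0. ]
dish [ 0.6456 -0.1212] [ 0.1 -0.   0.2 -0.5  0.   0.2]
jar [0.6566 0.0671] [-0.1 -0.  -0.2  0.2  0.2 -0.2]
jar [0.649 0.054] [ 0.  -0.  -0.2  0.2 -1.   1. ]
bowl [0.4456 0.0909] [ 0.   0.   0.  -0.2  0.   0. ]
bowl [0.4415 0.086 ] [ 0.1 -0.3  0.   0.   0.2  0.5]
small_bowl [ 0.4469 -0.1165] [ 0.  -0.   0.   0.   0.   0.2]
small_bowl [ 0.4432 -0.1257] [ 0.1 -0.2  0.2 -0.6  0.   0.5]
beaker [0.4602 0.3387] [-0.1 -0.1 -0.2  0.  -0.5  0.7]
beaker [0.4571 0.3356] [-0.  -0.   0.   0.2 -0.5  0.8]
lid [ 0.4735 -0.3527] [ 0.   0.  -0.5  0.2 -0.2  0. ]
lid [ 0.4681 -0.3609] [-0.   0.  -0.2  0.4 -0.5  0.2]
prop [0.673  0.3359] [ 0.   0.  -0.2  0.2 -0.5  0.5]
prop [0.6708 0.3312] [-0.   0.  -0.2  0.2 -0.5  0.5]
shelf [0.77068648 0.16073707]
shelf [ 0.7539517  -0.21832494]
shelf [ 0.54298472 -0.21261633]
shelf [0.55415138 0.16687823]
cone [ 0.66785732 -0.33477051]
```

View pics/ov1.png

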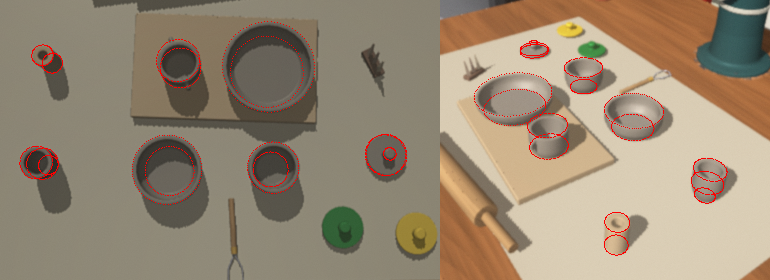

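The projected outlines fit every piece in both views. The scene camera reads about 4–10 mm off the top camera, so I'll check that with the wrist camera. Next I move over the bowl.

Emit:
drive_tool --pt "0 0 -6.2 0 0 0 0.6" --pt "0 0 -6.2 0 0 0 0.6" --pt "0 0 -6.3 0 0 0 0.6" --pt "0 0 0 -0.0144 -0.0362 0 0.6" --pt "0 0 0 -0.0144 -0.0362 0 0.6" --pt "0 0 0 -0.0144 -0.0362 0 0.6" --pt "0 0 0 -0.0144 -0.0362 0 0.6" --pt "0 0 0 -0.0144 -0.0362 0 0.6" --force 90

```text
time: 2.82
tool_pos: [0.2879, 0.4572, 0.2312]
tcp_rot: [-0.004, 3.141, 0.0]
wrist_force: [0.6, 0.4, 1.2]
width: 0.599
grip_force: 0.0
```

Emit:
drive_tool --pt "0 0 0 -0.0144 -0.0362 0 0.6" --pt "0 0 0 -0.0144 -0.0362 0 0.6" --pt "0 0 0 -0.0144 -0.0362 0 0.6" --pt "0 0 0 -0.0144 -0.0362 0 0.6" --pt "0 0 0 -0.0144 -0.0362 0 0.6" --pt "0 0 0 -0.0144 -0.0362 0 0.6" --pt "0 0 0 -0.0144 -0.0362 0 0.6" --pt "0 0 0 -0.0144 -0.0362 0 0.6"

```text
time: 3.48
tool_pos: [0.4037, 0.1677, 0.2318]
tcp_rot: [-0.003, 3.14, 0.001]
wrist_force: [0.5, 0.4, -0.5]
width: 0.602
grip_force: 0.0
```

Emit:
drive_tool --pt "0 0 0 -0.0144 -0.0362 0 0.6" --pt "0 0 0 -0.0144 -0.0362 0 0.6" --pt "0 0 0 -0.0144 -0.0362 0 0.6" --pt "0 0 0 0 0 0 0.6" --pt "0 0 0 0 0 0 0.6"

```text
time: 3.9
tool_pos: [0.4473, 0.059, 0.2315]
tcp_rot: [0.005, 3.141, 0.0]
wrist_force: [-0.2, 0.3, 0.6]
width: 0.6
grip_force: 0.0
```

```bash
cat >> h.py <<'E'
def wrist():
    st=status.read_state(); p=read_camera('wrist')
    T=np.eye(4);T[:3,:3]=R.from_rotvec(st['tcp_rot']).as_matrix();T[:3,3]=st['tool_pos']
    p['world_from_camera']=T@p['mount']; return st,p
def masks(p,n):
    q={k:v for k,v in p.items() if not(k=='world_from_camera' and 'mount' in p)}; return masks_of(q,n)
E
python3 - <<'E'
from h import *
st,p=wrist(); print(np.round(st['tool_pos'],4),np.round(st['q'],2),R.from_rotvec(st['tcp_rot']).as_matrix().round(3),st['width']); print(p['mount'].round(3),p['intrinsics'].round(1))
for n in ['bowl','dish','jar','small_bowl']:
  for m in masks(p,n): 
    if m['score']>.3: print(n,round(m['score'],2),m['bbox'])
for n,x,y in [('bowl',.4456,.0909),('dish',.648,-.111),('jar',.6566,.067)]:
    i=(proj(p,model(n,x,y,Z0.get(n,0)))+.5).astype(int); k=(i[:,0]>=0)&(i[:,0]<640)&(i[:,1]>=0)&(i[:,1]<480); i=i[k]
    p['color'][i[:,1],i[:,0]]=[255,0,0]
save(p,'w1')
E
```

```text
[0.4473 0.059  0.2315] [ 0.08 -0.17  2.06  0.    1.25 -1.49] [[-1.     0.003  0.   ]
 [ 0.003  1.     0.   ]
 [-0.     0.    -1.   ]] 0.600174050029693
[[-0.     0.956  0.292  0.074]
 [ 1.     0.    -0.     0.   ]
 [-0.     0.292 -0.956 -0.142]
 [ 0.     0.     0.     1.   ]] [[432.4   0.  314.7]
 [  0.  432.4 238.4]
 [  0.    0.    1. ]]
bowl 0.95 [267.6, 116.6, 443.3, 289.5]
dish 0.55 [14.7, 333.2, 226.2, 480.0]
jar 0.66 [272.7, 377.9, 370.1, 453.3]
small_bowl 0.9 [10.1, 144.2, 157.4, 274.0]
```

View pics/w1.png

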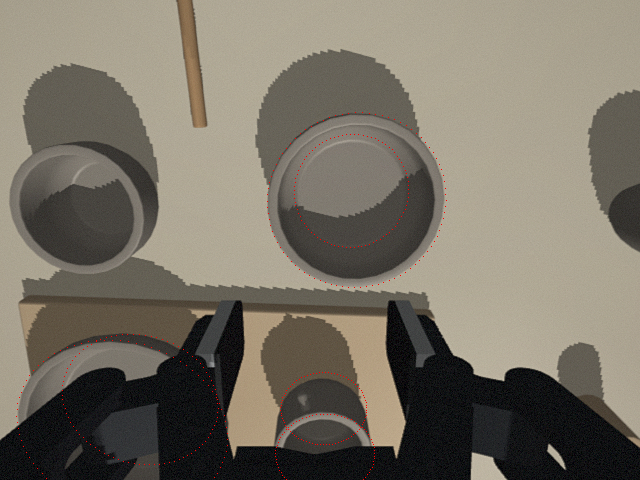

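The wrist view shows the bowl at (355,200), matching the top-camera position to about 1 mm, so I'll use the top-camera estimates. I pinch the bowl's rim on its −y side.

Emit:
drive_tool --pt "0 0 0 0.0017 -0.032 0 0.45" --pt "0 0 0 0 0 0.035 0.45" --pt "0 0 0 0 0 0.035 0.45" --pt "0 0 0 0 0 0.035 0.45" --pt "0 0 0 0 0 0.035 0.45" --pt "0 0 0 0 0 0.03 0.45" --pt "0 0 0 0 0 0.025 0.45" --pt "0 0 0 0 0 0 0.45"

```text
time: 4.82
tool_pos: [0.4396, 0.0301, 0.0313]
tcp_rot: [0.007, -3.131, 0.0]
wrist_force: [-0.8, -0.5, -0.4]
width: 0.452
grip_force: 0.0
```

Emit:
drive_tool --pt "0 0 0 0 0 0 0" --pt "0 0 0 0 0 0 0" --pt "0 0 0 0 0 0 0" --pt "0 0 0 0 0 0 0" --pt "0 0 0 0 0 0 0" --pt "0 0 0 0 0 0 0"

```text
time: 5.32
tool_pos: [0.4468, 0.0291, 0.038]
tcp_rot: [-0.002, 3.138, 0.001]
wrist_force: [-1.1, 1.6, 5.6]
width: 0.067
grip_force: 91.6
```

Emit:
drive_tool --pt "0 0 0 0 0 -0.01 0" --pt "0 0 0 0 0 -0.02 0" --pt "0 0 0 0 0 -0.03 0" --pt "0 0 0 0 0 -0.03 0" --pt "0 0 0 0 0 -0.03 0" --pt "0 0 0 0 0 -0.02 0" --pt "0 0 0 0 0 0 0" --pt "0 0 0 0 0 0 0"

```text
time: 5.98
tool_pos: [0.4456, 0.0286, 0.1772]
tcp_rot: [-0.002, 3.139, -0.001]
wrist_force: [-0.2, 0.3, -3.4]
width: 0.067
grip_force: 91.0
```

Run:
```python
from h import *
s=read_camera('scene'); st,w=wrist(); print(np.round(st['tool_pos'],4),st['width'],st['grip_force'],st['wrist_force'],st['torque'])
cv2.imwrite('pics/l1.png',np.hstack([s['color'][80:380,200:520],w['color'][60:360,200:520]])[:,:,::-1])
```

```text
[0.4442 0.0286 0.1755] 0.062364564597600265 91.04142659227364 [ 0.19498207 -0.64126548 -4.29369457] [-0.20498804  0.07812543  0.03879841]
```

View pics/l1.png

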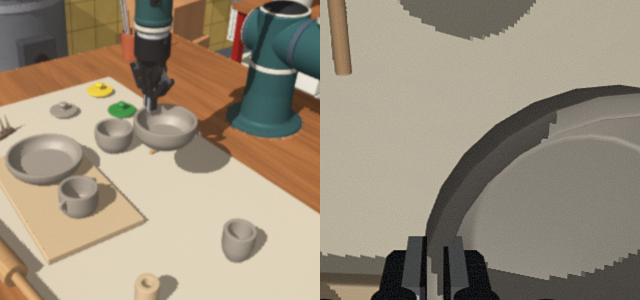

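The bowl hangs close to level in the scene and wrist views. I carry it over the dish.

Emit:
drive_tool --pt "0 0 0 -0.015 -0.015 0 0" --pt "0 0 0 -0.0254 -0.0254 0 0" --pt "0 0 0 -0.0254 -0.0254 0 0" --pt "0 0 0 -0.0254 -0.0254 0 0" --pt "0 0 0 -0.0254 -0.0254 0 0" --pt "0 0 0 -0.0254 -0.0254 0 0" --pt "0 0 0 -0.0254 -0.0254 0 0" --pt "0 0 0 -0.0254 -0.0254 0 0"

```text
time: 6.75
tool_pos: [0.6372, -0.1646, 0.1722]
tcp_rot: [0.002, -3.136, -0.003]
wrist_force: [-0.1, 1.2, -2.6]
width: 0.064
grip_force: 91.2
```

Emit:
drive_tool --pt "0 0 0 -0.0105 -0.0105 0.02 0" --pt "0 0 0 0 0 0.03 0" --pt "0 0 0 0 0 0.02 0" --pt "0 0 0 0 0 0.01 0" --pt "0 0 0 0 0 0 0" --pt "0 0 0 0 0 0 0"

```text
time: 7.25
tool_pos: [0.6472, -0.1736, 0.0941]
tcp_rot: [0.003, -3.138, -0.002]
wrist_force: [0.8, -0.3, -2.8]
width: 0.065
grip_force: 91.3
```

Run:
```python
from h import *
s=read_camera('scene'); st,w=wrist(); print(np.round(st['tool_pos'],4),st['width'],st['grip_force'],st['wrist_force'],st['torque'])
for n in ['bowl','dish']:
  for p in (s,w): print(n,[(m['score'],m['bbox']) for m in masks(p,n)])
sc=cv2.resize(s['color'][120:300,160:370],None,fx=1.6,fy=1.6)
cv2.imwrite('pics/l2.png',np.hstack([sc,w['color'][60:348,200:540]])[:,:,::-1])
```

```text
[ 0.6486 -0.1739  0.0961] 0.0642215959813229 91.26046181190759 [ 0.55360707  0.10787643 -3.03171253] [-0.23368461  0.05621657  0.04554564]
bowl [(0.69, [208.4, 202.4, 269.1, 245.9])]
bowl [(0.66, [306.7, 147.3, 640.0, 458.8]), (0.38, [247.9, 63.9, 637.8, 398.5])]
dish [(0.84, [204.5, 220.7, 282.0, 264.1]), (0.38, [188.6, 235.3, 345.1, 343.9])]
dish [(0.87, [246.3, 60.7, 640.0, 405.1])]
```

View pics/l2.png

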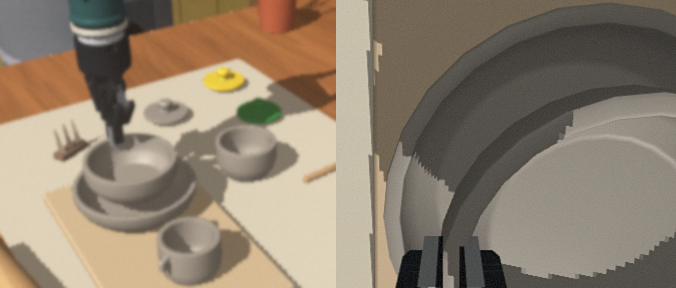

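The bowl is centred over the dish, so I lower it slowly.

Emit:
drive_tool --pt "0 0 0 0 0 0.008 0" --pt "0 0 0 0 0 0.008 0" --pt "0 0 0 0 0 0.006 0" --pt "0 0 0 0 0 0.003 0" --pt "0 0 0 0 0 0.002 0" --pt "0 0 0 0 0 0 0"

```text
time: 8.05
tool_pos: [0.648, -0.1739, 0.068]
tcp_rot: [0.002, -3.14, -0.001]
wrist_force: [-0.3, 0.6, -3.9]
width: 0.067
grip_force: 91.2
```

Emit:
drive_tool --pt "0 0 0 0 0 0.002 0" --pt "0 0 0 0 0 0.002 0" --pt "0 0 0 0 0 0 0"

```text
time: 8.3
tool_pos: [0.6489, -0.1742, 0.0653]
tcp_rot: [-0.002, 3.141, -0.0]
wrist_force: [-0.3, -0.2, -3.0]
width: 0.066
grip_force: 91.0
```

Emit:
drive_tool --pt "0 0 0 0 0 0.0015 0" --pt "0 0 0 0 0 0.0015 0" --pt "0 0 0 0 0 0 0"

```text
time: 8.55
tool_pos: [0.6493, -0.1745, 0.0641]
tcp_rot: [-0.003, 3.14, -0.001]
wrist_force: [-2.6, -0.2, 4.0]
width: 0.059
grip_force: 92.0
```

Emit:
drive_tool --pt "0 0 0 0 0 0.0015 0" --pt "0 0 0 0 0 0 0"

```text
time: 8.72
tool_pos: [0.6495, -0.1748, 0.064]
tcp_rot: [-0.003, 3.14, -0.002]
wrist_force: [-4.6, 0.6, 10.9]
width: 0.062
grip_force: 92.9
```

Contact is made, so I press slightly and release.

Emit:
drive_tool --pt "0 0 0 0 0 0.001 0" --pt "0 0 0 0 0 0 0" --pt "0 0 0 0 0 0 0.12" --pt "0 0 0 0 0 0 0.3" --pt "0 0 0 0 0 0 0.3" --pt "0 0 0 0 0 0 0.3" --pt "0 0 0 0 0 -0.02 0.3" --pt "0 0 0 0 0 -0.03 0.3"

```text
time: 9.38
tool_pos: [0.6452, -0.173, 0.1053]
tcp_rot: [0.003, -3.133, -0.004]
wrist_force: [-0.3, 0.2, -0.5]
width: 0.296
grip_force: 0.0
```

Emit:
drive_tool --pt "0 0 0 0 0 -0.03 0.45" --pt "0 0 0 0 0 -0.02 0.45" --pt "0 0 0 0.0396 0.0032 0 0.45" --pt "0 0 0 0.0396 0.0032 0 0.45" --pt "0 0 0 0.0396 0.0032 0 0.45" --pt "0 0 0 0.0396 0.0032 0 0.45" --pt "0 0 0 0.044 0 0 0.45"

```text
out of range
```

Emit:
drive_tool --pt "0 0 0 0 0 -0.03 0.45" --pt "0 0 0 0 0 -0.02 0.45" --pt "0 0 0 0.04 0.0024 0 0.45" --pt "0 0 0 0.04 0.0024 0 0.45" --pt "0 0 0 0.04 0.0024 0 0.45" --pt "0 0 0 0.04 0.0024 0 0.45" --pt "0 0 0 0.04 0.0024 0 0.45" --pt "0 0 0 0 0 0 0.45"

```text
time: 10.05
tool_pos: [0.4395, -0.16, 0.1564]
tcp_rot: [0.001, -3.131, -0.005]
wrist_force: [-0.8, 0.4, -1.4]
width: 0.45
grip_force: 0.0
```

Run:
```python
from h import *
s=read_camera('scene');t=read_camera('top'); st,w=wrist(); print(np.round(st['tool_pos'],4),st['width'])
for n,z in [('bowl',.026),('dish',.018),('small_bowl',0)]:
  for p,k in ((t,'t'),(s,'s')):
    for m in masks(p,n):
      if m['score']>.4: x,r=fit(n,[(p,m['mask'])],z); print(n,k,np.round(m['score'],2),x.round(4),r)
  print([(m['score'],m['bbox']) for m in masks(w,n)])
cv2.imwrite('pics/l3.png',np.hstack([cv2.resize(t['color'][90:320,200:420],None,fx=1.3,fy=1.3),w['color'][0:480:2,0:640:2][:, :].repeat(1,0) if 0 else cv2.resize(w['color'],(399,299))])[:,:,::-1])
```

```text
[ 0.447  -0.162   0.1592] 0.4518851268603788
bowl t 0.67 [ 0.6527 -0.1095] [ 0.   0.  -0.2  0.   0.   0. ]
bowl s 0.77 [ 0.6513 -0.12  ] [ 0.1 -0.2 -0.2 -0.2 -0.2  1.2]
[(0.87, [317.0, 425.5, 471.1, 480.0])]
dish t 0.93 [ 0.6371 -0.111 ] [-0.2 -1.3  0.5  0.   3.2  2. ]
dish s 0.76 [ 0.6477 -0.0882] [-0.7 -1.7  2.5  2.   1.7  3.8]
[(0.89, [270.0, 381.7, 485.7, 477.4]), (0.27, [611.4, 435.3, 639.7, 458.2])]
small_bowl t 0.62 [ 0.4491 -0.1025] [ 0.3 -0.1 -3.8  2.  -0.5  0.2]
small_bowl s 0.82 [ 0.4434 -0.125 ] [ 0.   0.   0.2 -0.3  0.2  0.5]
small_bowl s 0.58 [0.6753 0.3367] [-0.1 -0.8 -8.   7.9 -4.6  5.5]
small_bowl s 0.42 [0.4529 0.3313] [-0.1 -0.  -4.   4.5 -2.2  2.2]
[(0.94, [305.4, 149.6, 472.6, 312.7])]
```

View pics/l3.png

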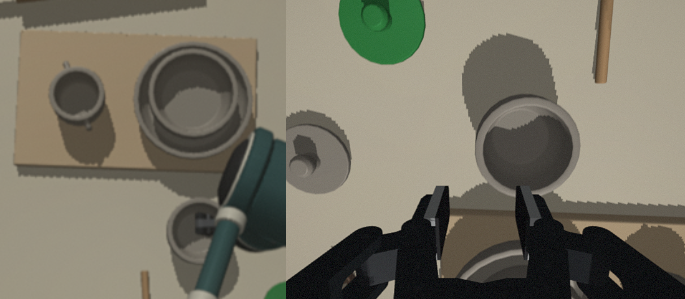

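The bowl stands flat and concentric in the dish, about 5 mm off centre. The gripper is now over the small bowl's −y rim, so I pinch it.

Emit:
drive_tool --pt "0 0 0 0 0 0.02 0.45" --pt "0 0 0 0 0 0.03 0.45" --pt "0 0 0 0 0 0.03 0.45" --pt "0 0 0 0 0 0.02 0.45" --pt "0 0 0 0 0 0.013 0.45" --pt "0 0 0 0 0 0 0.45" --pt "0 0 0 0 0 0 0" --pt "0 0 0 0 0 0 0"

```text
time: 11.32
tool_pos: [0.4496, -0.1628, 0.0477]
tcp_rot: [-0.003, 3.14, -0.001]
wrist_force: [0.4, 0.3, 0.8]
width: 0.178
grip_force: 0.0
```

Emit:
drive_tool --pt "0 0 0 0 0 0 0" --pt "0 0 0 0 0 0 0" --pt "0 0 0 0 0 0 0" --pt "0 0 0 0 0 0 0"

```text
time: 11.65
tool_pos: [0.45, -0.163, 0.0482]
tcp_rot: [-0.003, 3.139, -0.002]
wrist_force: [0.8, -0.4, 4.4]
width: 0.067
grip_force: 88.5
```

Emit:
drive_tool --pt "0 0 0 0 0 -0.01 0" --pt "0 0 0 0 0 -0.02 0" --pt "0 0 0 0 0 -0.03 0" --pt "0 0 0 0 0 -0.03 0" --pt "0 0 0 0 0 -0.03 0" --pt "0 0 0 0 0 -0.02 0" --pt "0 0 0 0 0 0 0" --pt "0 0 0 0 0 0 0"

```text
time: 12.32
tool_pos: [0.4493, -0.1627, 0.1883]
tcp_rot: [-0.003, 3.139, -0.002]
wrist_force: [-1.0, 0.3, -2.6]
width: 0.068
grip_force: 88.3
```

Emit:
drive_tool --pt "0 0 0 -0.0168 0.0009 0 0" --pt "0 0 0 -0.03 0.0009 0 0" --pt "0 0 0 -0.03 0.0009 0 0" --pt "0 0 0 -0.03 0.0009 0 0" --pt "0 0 0 -0.03 0.0009 0 0" --pt "0 0 0 -0.03 0.0009 0 0" --pt "0 0 0 -0.03 0.0009 0 0" --pt "0 0 0 -0.01 0.0007 0.01 0"

```text
time: 12.98
tool_pos: [0.659, -0.1548, 0.1758]
tcp_rot: [-0.003, 3.139, 0.0]
wrist_force: [1.0, 0.0, -1.6]
width: 0.069
grip_force: 88.3
```

Emit:
drive_tool --pt "0 0 0 0 0 0.02 0" --pt "0 0 0 0 0 0.02 0" --pt "0 0 0 0 0 0.02 0" --pt "0 0 0 0 0 0.01 0" --pt "0 0 0 0 0 0 0" --pt "0 0 0 0 0 0 0"

```text
time: 13.48
tool_pos: [0.6537, -0.1547, 0.1047]
tcp_rot: [0.002, -3.138, -0.002]
wrist_force: [-0.1, -1.2, -1.1]
width: 0.068
grip_force: 88.4
```

Run:
```python
from h import *
s=read_camera('scene'); st,w=wrist(); print(np.round(st['tool_pos'],4),st['width'],st['grip_force'],st['wrist_force'],st['torque'])
sc=cv2.resize(s['color'][120:300,160:370],None,fx=1.6,fy=1.6)
cv2.imwrite('pics/l4.png',np.hstack([sc,w['color'][60:348,200:540]])[:,:,::-1])
```

```text
[ 0.6551 -0.1551  0.1065] 0.06447401979768418 88.40124703478068 [ 0.26744126 -0.27514883 -1.85809923] [-0.06683238 -0.03756184 -0.0125746 ]
```

View pics/l4.png

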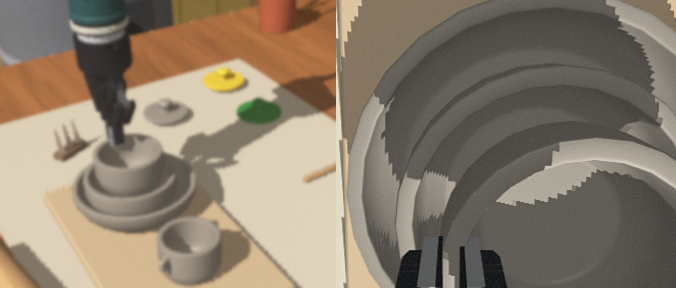

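The small bowl is centred over the bowl in both views, so I lower it.

Emit:
drive_tool --pt "0 0 0 0 0 0.008 0" --pt "0 0 0 0 0 0.006 0" --pt "0 0 0 0 0 0.004 0" --pt "0 0 0 0 0 0.002 0" --pt "0 0 0 0 0 0.002 0" --pt "0 0 0 0 0 0.001 0" --pt "0 0 0 0 0 0 0"

```text
time: 14.17
tool_pos: [0.6553, -0.1551, 0.0835]
tcp_rot: [0.002, -3.141, -0.0]
wrist_force: [0.3, 0.6, -0.1]
width: 0.066
grip_force: 88.3
```

Emit:
drive_tool --pt "0 0 0 0 0 0.0015 0" --pt "0 0 0 0 0 0.0015 0" --pt "0 0 0 0 0 0 0"

```text
time: 14.42
tool_pos: [0.656, -0.1556, 0.0822]
tcp_rot: [-0.003, 3.14, -0.001]
wrist_force: [-1.4, 0.4, 4.3]
width: 0.064
grip_force: 89.1
```

Emit:
drive_tool --pt "0 0 0 0 0 0.0015 0" --pt "0 0 0 0 0 0.001 0" --pt "0 0 0 0 0 0 0" --pt "0 0 0 0 0 0 0.12" --pt "0 0 0 0 0 0 0.3" --pt "0 0 0 0 0 0 0.3" --pt "0 0 0 0 0 0 0.3" --pt "0 0 0 0 0 -0.02 0.3"

```text
time: 15.08
tool_pos: [0.6518, -0.154, 0.0932]
tcp_rot: [0.003, -3.133, -0.004]
wrist_force: [-0.3, -0.2, -1.4]
width: 0.301
grip_force: 0.0
```

Emit:
drive_tool --pt "0 0 0 0 0 -0.035 0.3" --pt "0 0 0 0 0 -0.035 1" --pt "0 0 0 0 0 -0.02 1" --pt "0 0 0 0.014 0.035 0 1" --pt "0 0 0 0.014 0.035 0 1" --pt "0 0 0 0.014 0.035 0 1" --pt "0 0 0 0.014 0.035 0 1" --pt "0 0 0 0.014 0.035 0 1"

```text
time: 15.75
tool_pos: [0.5842, 0.0211, 0.1879]
tcp_rot: [0.001, -3.141, -0.0]
wrist_force: [1.0, 0.5, -0.0]
width: 1.004
grip_force: 0.0
```

Emit:
drive_tool --pt "0 0 0 0.014 0.035 0 1" --pt "0 0 0 0.014 0.035 0 1" --pt "0 0 0 0.014 0.035 0 1" --pt "0 0 0 0.014 0.035 0 1" --pt "0 0 0 0.014 0.035 0 1" --pt "0 0 0 0.014 0.035 0 1" --pt "0 0 0 0.014 0.035 0 1" --pt "0 0 0 0.014 0.035 0 1"

```text
time: 16.42
tool_pos: [0.4716, 0.3012, 0.188]
tcp_rot: [0.003, -3.141, 0.0]
wrist_force: [0.5, -0.1, -0.6]
width: 1.002
grip_force: 0.0
```

Emit:
drive_tool --pt "0 0 0 0.014 0.035 0 1" --pt "0 0 0 0 0 0 1" --pt "0 0 0 0 0 0 1"

```text
time: 16.67
tool_pos: [0.4575, 0.3363, 0.1878]
tcp_rot: [0.009, -3.141, 0.001]
wrist_force: [0.4, -0.3, -0.2]
width: 1.001
grip_force: 0.0
```

Run:
```python
from h import *
s=read_camera('scene');t=read_camera('top'); st,w=wrist(); print(np.round(st['tool_pos'],4),st['width'])
for n,z,ps in [('bowl',.026,(t,s)),('small_bowl',.034,(t,s)),('beaker',0,(w,s)),('jar',.018,(t,s))]:
  for p in ps:
    for m in masks(p,n):
      if m['score']>.4: x,r=fit(n,[(p,m['mask'])],z); print(n,'w' if p is w else 't' if p is t else 's',np.round(m['score'],2),x.round(4),r)
for n,x,y in [('beaker',.4602,.3387)]:
    i=(proj(w,model(n,x,y,0))+.5).astype(int); k=(i[:,0]>=0)&(i[:,0]<640)&(i[:,1]>=0)&(i[:,1]<480); i=i[k]
    w['color'][i[:,1],i[:,0]]=[255,0,0]
cv2.imwrite('pics/l5.png',np.hstack([cv2.resize(t['color'][90:240,200:420],None,fx=1.7,fy=1.99),cv2.resize(w['color'],(399,299))])[:,:,::-1]) if 0 else cv2.imwrite('pics/l5.png',np.hstack([t['color'][0:300,200:440],cv2.resize(w['color'],(400,300))])[:,:,::-1])
```

```text
[0.4585 0.3342 0.1878] 1.0002399749870763
bowl t 0.82 [ 0.6451 -0.1103] [-0.2 -0.7  1.  -0.2  2.2  0.8]
bowl s 0.79 [ 0.6612 -0.0899] [ 0.1 -0.9  0.8  0.2  0.5  4.8]
bowl s 0.61 [ 0.6848 -0.2783] [ 0.2 -0.6 -8.4  6.9 -2.2  4.9]
small_bowl t 0.7 [ 0.6535 -0.1077] [-0.   0.  -0.2 -0.2  0.5 -0.5]
small_bowl s 0.63 [ 0.6476 -0.1325] [-0.  -1.1  0.2 -1.2 -2.   2.2]
beaker w 0.63 [0.4605 0.338 ] [ 0.   0.  -0.8  0.8 -0.8  0.8]
beaker s 0.71 [0.4576 0.3352] [ 0.   0.  -0.2  0.  -0.5  0.2]
jar t 0.9 [0.6558 0.0668] [ 0.1 -0.1 -0.5  0.2  0.5 -0.2]
jar t 0.69 [ 0.4699 -0.3404] [ 0.1  0.1 -3.   3.  -1.2  1.2]
jar s 0.98 [0.6494 0.0525] [-0.1  0.2  0.   0.2 -1.   0.8]
```

View pics/l5.png

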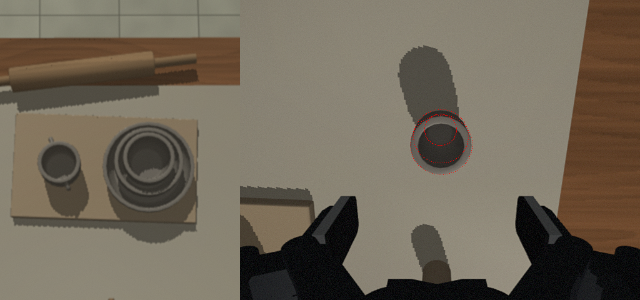

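The small bowl sits concentric within about 2 mm in the top view. The wrist view confirms the beaker position. I grip the beaker across its diameter near the rim.

Emit:
drive_tool --pt "0 0 0 -0.0015 0.004 0.01 1" --pt "0 0 0 0 0 0.03 1" --pt "0 0 0 0 0 0.035 1" --pt "0 0 0 0 0 0.03 1" --pt "0 0 0 0 0 0.02 1" --pt "0 0 0 0 0 0.015 1" --pt "0 0 0 0 0 0 1" --pt "0 0 0 0 0 0 1" --force 40

```text
time: 17.88
tool_pos: [0.4592, 0.3381, 0.0468]
tcp_rot: [0.003, -3.139, 0.003]
wrist_force: [0.1, -1.1, 0.3]
width: 1.003
grip_force: 0.0
```

Emit:
drive_tool --pt "0 0 0 0 0 0 0.6" --pt "0 0 0 0 0 0 0.5" --pt "0 0 0 0 0 0 0.4" --pt "0 0 0 0 0 0 0.4" --pt "0 0 0 0 0 0 0.4"

```text
time: 18.3
tool_pos: [0.4617, 0.3395, 0.0505]
tcp_rot: [-0.002, 3.138, 0.003]
wrist_force: [-0.2, -1.1, 6.5]
width: 0.72
grip_force: 44.0
```

Run:
```python
from h import *
s=read_camera('scene');st,w=wrist(); print(np.round(st['tool_pos'],4),st['width'],st['grip_force'])
cv2.imwrite('pics/l6.png',np.hstack([cv2.resize(s['color'][260:380,380:500],None,fx=3,fy=3),w['color'][100:460,180:600]])[:,:,::-1])
```

```text
[0.4617 0.3395 0.0505] 0.7163578662737947 43.948294301081035
```

View pics/l6.png

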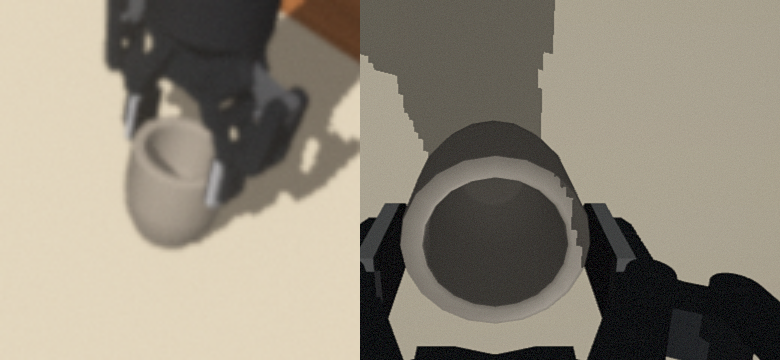

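Run:
```python
from h import *
s=read_camera('scene')
for dy in (.031,-.031):
  for z in (.07,.06,.055,.05,.045): print(dy,z,((proj(s,[[.4576,.3352+dy,z]])[0]-[380,260])*3).round())
```

```text
0.031 0.07 [215. 176.]
0.031 0.06 [212. 188.]
0.031 0.055 [211. 194.]
0.031 0.05 [210. 199.]
0.031 0.045 [208. 205.]
-0.031 0.07 [142. 119.]
-0.031 0.06 [140. 130.]
-0.031 0.055 [139. 136.]
-0.031 0.05 [138. 141.]
-0.031 0.045 [137. 147.]
```

The beaker is gripped squarely by its upper wall. I regrip 5 mm higher so the fingers clear the small bowl's rim, then lift.

Emit:
drive_tool --pt "0 0 0 0 0 0 0.85" --pt "0 0 0 0 0 0 0.85" --pt "0 0 0 0 0 -0.005 0.85" --pt "0 0 0 0 0 0 0.6" --pt "0 0 0 0 0 0 0.5" --pt "0 0 0 0 0 0 0.4" --pt "0 0 0 0 0 0 0.4"

```text
time: 19.03
tool_pos: [0.4607, 0.3388, 0.0546]
tcp_rot: [-0.003, 3.141, 0.001]
wrist_force: [-2.5, -2.9, 6.7]
width: 0.712
grip_force: 42.2
```

Emit:
drive_tool --pt "0 0 0 0 0 -0.005 0.4" --pt "0 0 0 0 0 -0.015 0.4" --pt "0 0 0 0 0 -0.03 0.4" --pt "0 0 0 0 0 -0.03 0.4" --pt "0 0 0 0 0 -0.03 0.4" --pt "0 0 0 0 0 -0.03 0.4" --pt "0 0 0 0 0 -0.02 0.4" --pt "0 0 0 0 0 0 0.4"

```text
time: 19.7
tool_pos: [0.4629, 0.3405, 0.2193]
tcp_rot: [-0.003, 3.133, 0.009]
wrist_force: [0.9, -0.1, -0.3]
width: 0.71
grip_force: 43.9
```

Emit:
drive_tool --pt "0 0 0 -0.008 -0.0186 0 0.4" --pt "0 0 0 -0.0161 -0.0372 0 0.4" --pt "0 0 0 -0.0161 -0.0372 0 0.4" --pt "0 0 0 -0.0161 -0.0372 0 0.4" --pt "0 0 0 -0.0161 -0.0372 0 0.4" --pt "0 0 0 -0.0161 -0.0372 0 0.4" --pt "0 0 0 -0.0161 -0.0372 0 0.4" --pt "0 0 0 -0.0161 -0.0372 0 0.4"

```text
time: 20.37
tool_pos: [0.5807, 0.0579, 0.2114]
tcp_rot: [0.003, -3.139, 0.0]
wrist_force: [0.9, 0.5, -0.4]
width: 0.71
grip_force: 43.9
```

Emit:
drive_tool --pt "0 0 0 -0.0161 -0.0372 0 0.4" --pt "0 0 0 -0.0161 -0.0372 0 0.4" --pt "0 0 0 -0.0161 -0.0372 0 0.4" --pt "0 0 0 -0.0161 -0.0372 0 0.4" --pt "0 0 0 -0.008 -0.0186 0 0.4" --pt "0 0 0 0 0 0.02 0.4" --pt "0 0 0 0 0 0.02 0.4" --pt "0 0 0 0 0 0.02 0.4"

```text
time: 21.03
tool_pos: [0.6533, -0.1083, 0.1508]
tcp_rot: [-0.0, -3.14, -0.001]
wrist_force: [-0.6, -0.6, -1.2]
width: 0.715
grip_force: 44.0
```

Emit:
drive_tool --pt "0 0 0 0 0 0.01 0.4" --pt "0 0 0 0 0 0.01 0.4" --pt "0 0 0 0 0 0 0.4" --pt "0 0 0 0 0 0 0.4"

```text
time: 21.37
tool_pos: [0.6536, -0.1072, 0.1326]
tcp_rot: [0.003, -3.14, -0.0]
wrist_force: [-0.4, 0.4, -1.1]
width: 0.716
grip_force: 44.0
```

Run:
```python
from h import *
s=read_camera('scene'); st,w=wrist(); print(np.round(st['tool_pos'],4),st['width'],st['grip_force'],st['wrist_force'])
for n in ('small_bowl','beaker'):
  for p in (s,w): print(n,[(m['score'],m['bbox']) for m in masks(p,n)])
sc=cv2.resize(s['color'][120:300,160:370],None,fx=1.7,fy=1.7)
cv2.imwrite('pics/l7.png',np.hstack([sc,w['color'][60:366,150:570]])[:,:,::-1])
```

```text
[ 0.6544 -0.1074  0.1339] 0.7149354900538798 43.97748526185751 [-0.49032752 -0.77958955 -0.17408399]
small_bowl [(0.86, [215.0, 217.1, 264.1, 243.8])]
small_bowl [(0.82, [201.5, 164.7, 418.6, 303.8])]
beaker [(0.85, [223.0, 198.3, 254.4, 233.3])]
beaker [(0.92, [225.2, 224.0, 407.4, 418.0])]
```

View pics/l7.png

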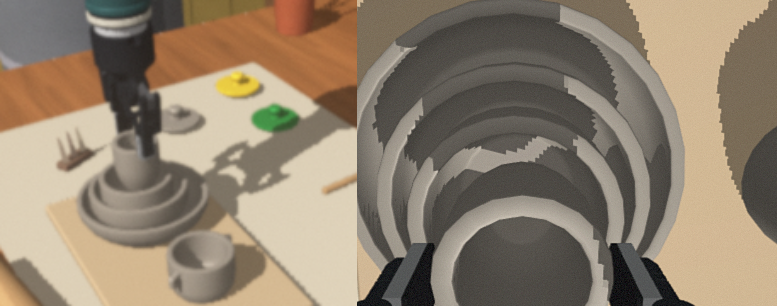

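The beaker is centred over the small bowl (columns 316 and 310), so I lower it.

Emit:
drive_tool --pt "0 0 0 0 0 0.01 0.4" --pt "0 0 0 0 0 0.01 0.4" --pt "0 0 0 0 0 0.007 0.4" --pt "0 0 0 0 0 0.003 0.4" --pt "0 0 0 0 0 0.002 0.4" --pt "0 0 0 0 0 0.001 0.4" --pt "0 0 0 0 0 0 0.4"

```text
time: 22.25
tool_pos: [0.6539, -0.1075, 0.0999]
tcp_rot: [0.002, -3.141, -0.0]
wrist_force: [0.0, 0.1, -0.2]
width: 0.711
grip_force: 44.0
```

Emit:
drive_tool --pt "0 0 0 0 0 0.0015 0.4" --pt "0 0 0 0 0 0.0015 0.4" --pt "0 0 0 0 0 0 0.4"

```text
time: 22.5
tool_pos: [0.654, -0.1075, 0.0973]
tcp_rot: [-0.002, 3.141, -0.0]
wrist_force: [-0.5, 0.3, -1.6]
width: 0.712
grip_force: 44.0
```

Emit:
drive_tool --pt "0 0 0 0 0 0.0015 0.4" --pt "0 0 0 0 0 0 0.4"

```text
time: 22.67
tool_pos: [0.6546, -0.1076, 0.0967]
tcp_rot: [-0.002, 3.14, -0.0]
wrist_force: [-1.1, 0.3, 1.7]
width: 0.711
grip_force: 44.2
```

Emit:
drive_tool --pt "0 0 0 0 0 0.001 0.4" --pt "0 0 0 0 0 0 0.4"

```text
time: 22.83
tool_pos: [0.655, -0.1076, 0.0967]
tcp_rot: [-0.002, 3.139, -0.0]
wrist_force: [-2.0, -0.2, 6.8]
width: 0.709
grip_force: 44.6
```

Emit:
drive_tool --pt "0 0 0 0 0 0 0.8" --pt "0 0 0 0 0 0 0.9" --pt "0 0 0 0 0 0 0.95" --pt "0 0 0 0 0 0 0.95" --pt "0 0 0 0 0 -0.015 0.95" --pt "0 0 0 0 0 -0.03 0.95" --pt "0 0 0 0 0 -0.03 0.95" --pt "0 0 0 0 0 -0.02 0.95"

```text
time: 23.5
tool_pos: [0.6548, -0.1077, 0.1923]
tcp_rot: [-0.002, 3.139, -0.001]
wrist_force: [0.4, -0.3, 1.5]
width: 0.951
grip_force: 0.0
```

Emit:
drive_tool --pt "0 0 0 0.0227 -0.0306 0 0.9" --pt "0 0 0 0.0227 -0.0306 0 0.6" --pt "0 0 0 0.0227 -0.0306 0 0.6" --pt "0 0 0 0.0227 -0.0306 0 0.6" --pt "0 0 0 0.0227 -0.0306 0 0.6" --pt "0 0 0 0.0227 -0.0306 0 0.6" --pt "0 0 0 0.0227 -0.0306 0 0.6" --pt "0 0 0 0.0227 -0.0306 0 0.6"

```text
time: 24.17
tool_pos: [0.4714, -0.3538, 0.1897]
tcp_rot: [-0.003, 3.142, -0.0]
wrist_force: [0.3, -1.5, 0.0]
width: 0.605
grip_force: 0.0
```

Emit:
drive_tool --pt "0 0 0 0 0 0 0.6" --pt "0 0 0 0 0 0 0.6"

```text
time: 24.33
tool_pos: [0.4714, -0.3542, 0.1896]
tcp_rot: [-0.004, -3.141, -0.0]
wrist_force: [-0.3, -0.0, 0.6]
width: 0.598
grip_force: 0.0
```

Run:
```python
from h import *
s=read_camera('scene');t=read_camera('top'); st,w=wrist(); print(np.round(st['tool_pos'],4),st['width'],np.round(st['q'],2))
for n,z,ps in [('dish',.018,(t,)),('bowl',.026,(t,s)),('small_bowl',.034,(t,s)),('beaker',.042,(t,s)),('lid',0,(w,)),('jar',.018,(t,))]:
  for p in ps:
    for m in masks(p,n):
      if m['score']>.4: x,r=fit(n,[(p,m['mask'])],z); print(n,'w' if p is w else 't' if p is t else 's',np.round(m['score'],2),x.round(4),r)
i=(proj(w,model('lid',.4735,-.3527,0))+.5).astype(int); k=(i[:,0]>=0)&(i[:,0]<640)&(i[:,1]>=0)&(i[:,1]<480); i=i[k]
w['color'][i[:,1],i[:,0]]=[255,0,0]
cv2.imwrite('pics/l8.png',np.hstack([cv2.resize(t['color'][100:240,200:420],None,fx=1.7,fy=1.7),cv2.resize(w['color'],(317,238))])[:,:,::-1])
```

```text
[ 0.4729 -0.3523  0.1896] 0.6007984427096562 [-0.68  0.13  1.84  0.    1.17 -2.25]
dish t 0.85 [ 0.6362 -0.1097] [ 0.1 -1.3  0.2 -0.2  3.5  2. ]
bowl t 0.75 [ 0.645  -0.1085] [ 0.1 -0.9  0.  -0.2  2.2  1. ]
bowl s 0.77 [ 0.6629 -0.0912] [-0.2 -1.9  0.8  0.  -0.5  4.2]
small_bowl t 0.94 [ 0.6518 -0.1077] [-0.  -0.2  0.2 -0.2  1.2 -0.5]
small_bowl t 0.52 [ 0.4648 -0.3252] [ 0.3 -0.1 -3.8  2.2 -2.7  3.8]
small_bowl s 0.81 [ 0.6541 -0.1141] [-0.3 -1.7  0.2 -0.5 -1.5  5. ]
beaker t 0.93 [ 0.6546 -0.1066] [-0.   0.1 -0.5  0.2 -0.2  0. ]
beaker s 0.98 [ 0.6448 -0.1348] [ 0.5  0.3 -0.2 -0.2 -2.5  3.5]
lid w 0.98 [ 0.3282 -0.2603] [-0.  -0.1 -0.5  0.5  0.   0. ]
lid w 0.87 [ 0.3144 -0.4091] [-0.  -0.1 -0.5  0.   0.   0. ]
lid w 0.79 [ 0.4743 -0.3548] [-0.   0.  -0.2  0.2 -0.5  0.2]
jar t 0.93 [0.656  0.0665] [-0.1 -0.1 -0.5  0.3  0.   0.2]
jar t 0.62 [ 0.6524 -0.1105] [-0.1 -0.7  6.8 -6.5  7.  -3.5]
```

View pics/l8.png

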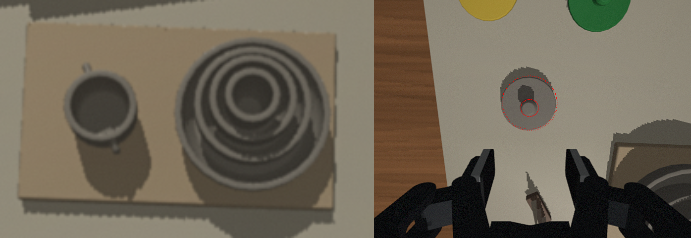

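The nest looks good and concentric in the top view. The grey lid is confirmed at about (0.474, −0.354), and I grip it by its knob.

Emit:
drive_tool --pt "0 0 0 -0.0015 -0.001 0.015 0.5" --pt "0 0 0 0 0 0.035 0.5" --pt "0 0 0 0 0 0.04 0.5" --pt "0 0 0 0 0 0.035 0.5" --pt "0 0 0 0 0 0.025 0.5" --pt "0 0 0 0 0 0.012 0.5" --pt "0 0 0 0 0 0.007 0.5" --pt "0 0 0 0 0 0 0.5" --force 40

```text
time: 25.6
tool_pos: [0.4738, -0.3532, 0.0198]
tcp_rot: [0.003, -3.14, -0.002]
wrist_force: [-0.2, 0.3, -0.9]
width: 0.499
grip_force: 0.0
```

Emit:
drive_tool --pt "0 0 0 0 0 0 0.5" --pt "0 0 0 0 0 0 0.3" --pt "0 0 0 0 0 0 0.1" --pt "0 0 0 0 0 0 0.1" --pt "0 0 0 0 0 0 0.1" --pt "0 0 0 0 0 0 0.1"

```text
time: 26.1
tool_pos: [0.476, -0.355, 0.0234]
tcp_rot: [-0.002, 3.138, -0.005]
wrist_force: [-0.3, -0.0, 7.0]
width: 0.271
grip_force: 39.5
```

Emit:
drive_tool --pt "0 0 0 0 0 -0.005 0.1" --pt "0 0 0 0 0 -0.015 0.1" --pt "0 0 0 0 0 -0.03 0.1" --pt "0 0 0 0 0 -0.04 0.1" --pt "0 0 0 0 0 -0.04 0.1" --pt "0 0 0 0 0 -0.03 0.1" --pt "0 0 0 0 0 0 0.1" --pt "0 0 0 0 0 0 0.1"

```text
time: 26.77
tool_pos: [0.4757, -0.3548, 0.1843]
tcp_rot: [-0.002, 3.137, -0.006]
wrist_force: [0.5, -0.4, -1.0]
width: 0.273
grip_force: 39.4
```

Run:
```python
from h import *
s=read_camera('scene');st,w=wrist(); print(np.round(st['tool_pos'],4),st['width'],st['grip_force'])
cv2.imwrite('pics/l9.png',np.hstack([cv2.resize(s['color'][70:220,200:350],None,fx=2,fy=2),w['color'][150:450,150:500]])[:,:,::-1])
```

```text
[ 0.4743 -0.3536  0.1816] 0.26793663737381196 39.40746545791626
```

View pics/l9.png

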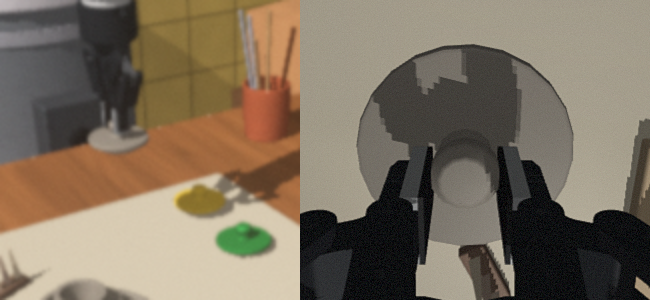

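The lid is held level by its knob. I carry it to the jar.

Emit:
drive_tool --pt "0 0 0 -0.0076 0.01755 0 0.1" --pt "0 0 0 -0.0152 0.0351 0 0.1" --pt "0 0 0 -0.0152 0.0351 0 0.1" --pt "0 0 0 -0.0152 0.0351 0 0.1" --pt "0 0 0 -0.0152 0.0351 0 0.1" --pt "0 0 0 -0.0152 0.0351 0 0.1" --pt "0 0 0 -0.0152 0.0351 0 0.1" --pt "0 0 0 -0.0152 0.0351 0 0.1"

```text
time: 27.53
tool_pos: [0.5863, -0.088, 0.1777]
tcp_rot: [0.002, -3.136, -0.001]
wrist_force: [0.7, -0.3, -1.2]
width: 0.268
grip_force: 39.5
```

Emit:
drive_tool --pt "0 0 0 -0.0152 0.0351 0 0.1" --pt "0 0 0 -0.0152 0.0351 0 0.1" --pt "0 0 0 -0.0152 0.0351 0 0.1" --pt "0 0 0 -0.0152 0.0351 0 0.1" --pt "0 0 0 -0.0076 0.01755 0 0.1" --pt "0 0 0 0 0 0.02 0.1" --pt "0 0 0 0 0 0.02 0.1" --pt "0 0 0 0 0 0.01 0.1"

```text
time: 28.2
tool_pos: [0.6525, 0.0685, 0.125]
tcp_rot: [0.005, -3.133, 0.001]
wrist_force: [0.2, 0.5, -2.1]
width: 0.27
grip_force: 39.5
```

Emit:
drive_tool --pt "0 0 0 0 0 0 0.1" --pt "0 0 0 0 0 0 0.1"

```text
time: 28.37
tool_pos: [0.6541, 0.0675, 0.1282]
tcp_rot: [0.002, -3.137, 0.001]
wrist_force: [-0.4, 0.5, 0.1]
width: 0.272
grip_force: 39.5
```

Run:
```python
from h import *
s=read_camera('scene');st,w=wrist(); print(np.round(st['tool_pos'],4),st['width'],st['grip_force'],st['wrist_force'])
z=st['tool_pos'][2]-.0234
for p,k in ((s,'s'),(w,'w')):
  for n,zz in (('lid',z),('jar',.018)):
    for m in masks(p,n):
      if m['score']>.5: x,r=fit(n,[(p,m['mask'])],zz); print(k,n,np.round(m['score'],2),m['bbox'],x.round(4),r)
x=st['tool_pos']
for n,a1 in (('lid',(x[0]-.001,x[1],z)),('jar',(.656,.0666,.018))):
  i=(proj(w,model(n,*a1))+.5).astype(int); k=(i[:,0]>=0)&(i[:,0]<640)&(i[:,1]>=0)&(i[:,1]<480); i=i[k]; w['color'][i[:,1],i[:,0]]=[255,0,0] if n=='lid' else [0,0,255]
cv2.imwrite('pics/l10.png',np.hstack([cv2.resize(s['color'][190:310,210:330],None,fx=2.5,fy=2.5),w['color'][150:450,120:520]])[:,:,::-1])
```

```text
[0.6554 0.0675 0.13  ] 0.2711735590210916 39.5026820898056 [-0.93573439  0.3683741  -1.06755053]
s lid 0.71 [307.0, 180.5, 335.8, 193.8] [ 0.4312 -0.1061] [-0.1 -0.2 -1.6  1.5 -1.4  1. ]
s lid 0.58 [259.5, 242.0, 301.5, 266.3] [0.6524 0.0681] [-0.   0.   0.1  0.  -0.5  0.8]
s lid 0.56 [291.6, 162.3, 311.3, 175.6] [ 0.4147 -0.2261] [ 0.3 -0.  -2.5  2.2 -1.2  1. ]
s jar 0.77 [253.7, 263.4, 297.9, 299.2] [0.655  0.0628] [ 0.   0.   0.   0.  -3.   2.7]
w lid 0.84 [207.5, 191.4, 424.8, 394.3] [0.6486 0.0674] [-0.1  3.  -1.5  1.5 -7.5 -4. ]
w jar 0.65 [224.3, 148.4, 376.3, 232.2] [0.619 0.06 ] [  1.    1.2 -11.2   6.9 -25.8  23.8]
```

View pics/l10.png

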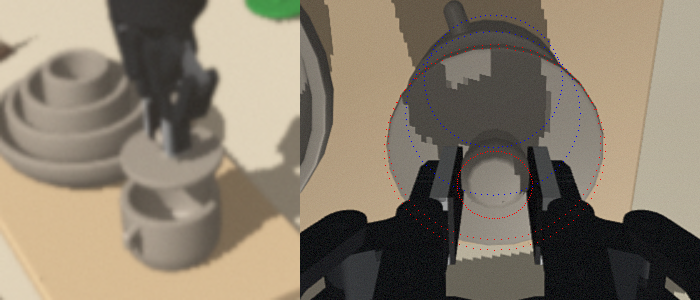

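Run:
```python
from h import *
s=read_camera('scene');st,w=wrist();x=st['tool_pos'];print(x)
PROF['disc']=[(.042,.008),(.042,.015)]
for p in (s,w):
  for n,a1 in (('disc',(x[0]-.001,x[1],x[2]-.0234)),('jar',(.656,.0666,.018))):
    q=proj(p,model(n,*a1)); print(n,q.min(0).round(1),q.max(0).round(1))
g=cv2.cvtColor(s['color'],cv2.COLOR_RGB2HSV)
for v in (252,255,258,278,281,284): print(v,g[v,250:308,1].tolist())
```

```text
[0.65671054 0.06766975 0.13208819]
disc [255.1 238.8] [297.  266.4]
jar [256.7 256.7] [298.1 303.5]
disc [203.8 193.9] [424.6 399.2]
jar [225.7 161.5] [398.5 339.6]
252 [44, 46, 44, 47, 44, 44, 46, 41, 42, 39, 39, 40, 39, 41, 39, 39, 40, 39, 36, 39, 39, 39, 39, 39, 39, 39, 33, 33, 33, 37, 42, 41, 38, 44, 45, 44, 41, 44, 43, 40, 38, 41, 39, 39, 40, 40, 44, 65, 79, 79, 71, 57, 52, 44, 42, 42, 43, 41]
255 [41, 40, 41, 43, 44, 41, 41, 42, 41, 41, 41, 39, 39, 40, 41, 41, 40, 40, 39, 40, 37, 39, 40, 37, 38, 38, 39, 39, 38, 39, 37, 41, 37, 39, 39, 38, 37, 38, 40, 40, 39, 40, 42, 42, 41, 53, 73, 80, 81, 81, 79, 78, 80, 67, 56, 50, 47, 44]
258 [46, 45, 47, 45, 47, 46, 44, 45, 46, 44, 41, 39, 40, 42, 40, 40, 40, 40, 43, 40, 40, 42, 42, 43, 41, 40, 40, 40, 40, 40, 39, 41, 38, 39, 37, 38, 39, 42, 38, 41, 41, 42, 41, 46, 51, 73, 79, 80, 81, 83, 83, 83, 84, 82, 82, 75, 61, 56]
278 [80, 80, 81, 81, 81, 79, 81, 79, 71, 53, 42, 40, 41, 40, 39, 43, 43, 42, 43, 42, 40, 41, 44, 46, 41, 43, 44, 44, 45, 42, 43, 41, 41, 42, 40, 41, 42, 43, 46, 47, 47, 45, 50, 48, 43, 51, 49, 54, 66, 73, 82, 84, 82, 82, 83, 82, 85, 82]
281 [81, 81, 80, 81, 79, 82, 83, 82, 73, 60, 44, 41, 40, 44, 44, 43, 41, 44, 41, 40, 40, 41, 41, 42, 42, 41, 41, 44, 42, 41, 44, 43, 45, 44, 47, 45, 45, 48, 47, 49, 44, 48, 52, 50, 48, 49, 49, 57, 74, 84, 82, 83, 80, 83, 82, 83, 78, 80]
284 [79, 79, 81, 81, 79, 81, 81, 80, 72, 49, 38, 41, 44, 46, 47, 43, 49, 43, 42, 44, 43, 43, 43, 41, 43, 38, 44, 41, 43, 41, 45, 42, 46, 44, 43, 46, 45, 44, 46, 43, 42, 47, 46, 50, 48, 49, 49, 63, 77, 83, 86, 83, 82, 81, 81, 85, 80, 82]
```

Run:
```python
from h import *
st,w=wrist()
T=np.eye(4);T[:3,:3]=[[-1,.003,0],[.003,1,0],[0,0,-1]];T[:3,3]=[.4473,.059,.2315]
w['world_from_camera']=T@w['mount']
for r,z in((.042,.076),(.034,.076),(.042,.018)):
  q=proj(w,np.c_[.656+r*np.cos(a),.0666+r*np.sin(a),z+0*a]); print(r,z,q.min(0).round(1),q.max(0).round(1))
im=cv2.imread('pics/w1.png'); 
for u in (310,322,335): print(u,im[395:450,u,:].mean(1).astype(int).tolist())
for v in (440,446): print(v,im[v,268:292].mean(1).astype(int).tolist(),im[v,355:380].mean(1).astype(int).tolist())
```

```text
0.042 0.076 [274.7 413.1] [373.7 493.4]
0.034 0.076 [284.1 421.2] [364.3 486.2]
0.042 0.018 [279.9 371.6] [365.9 444. ]
310 [62, 62, 59, 49, 59, 57, 58, 56, 53, 60, 58, 57, 63, 56, 51, 49, 57, 60, 72, 111, 119, 123, 129, 138, 144, 134, 73, 60, 63, 67, 69, 65, 68, 64, 67, 69, 65, 66, 66, 63, 69, 67, 70, 65, 58, 67, 64, 66, 60, 59, 59, 55, 55, 57, 57]
322 [57, 52, 60, 54, 51, 53, 52, 57, 53, 52, 57, 58, 57, 53, 53, 55, 65, 87, 119, 127, 129, 130, 140, 138, 102, 64, 63, 68, 67, 68, 67, 70, 68, 70, 71, 66, 68, 71, 71, 69, 66, 62, 70, 74, 76, 66, 59, 64, 62, 56, 51, 58, 56, 59, 61]
335 [58, 57, 60, 54, 54, 57, 57, 52, 54, 52, 50, 53, 44, 51, 59, 56, 50, 57, 76, 117, 127, 131, 130, 136, 141, 129, 84, 63, 66, 68, 67, 59, 65, 68, 63, 68, 66, 66, 64, 70, 69, 65, 66, 63, 64, 63, 58, 62, 85, 61, 52, 52, 51, 59, 57]
440 [154, 154, 153, 154, 157, 156, 121, 66, 79, 108, 120, 120, 125, 135, 140, 144, 142, 92, 62, 48, 47, 51, 56, 48] [51, 50, 48, 49, 59, 99, 120, 130, 138, 137, 139, 146, 145, 131, 100, 105, 156, 164, 163, 158, 163, 164, 160, 160, 162]
446 [60, 65, 58, 62, 68, 59, 40, 49, 83, 99, 120, 132, 141, 142, 137, 94, 56, 48, 55, 46, 51, 51, 51, 55] [28, 26, 25, 29, 20, 27, 29, 36, 50, 48, 57, 60, 57, 58, 54, 43, 45, 62, 63, 65, 67, 66, 62, 58, 71]
```

The wrist measurements put the jar at about (0.656, 0.0653) and the held lid about 2.5 mm to its +y side. I correct that and lower.

Emit:
drive_tool --pt "0 0 0 -0.001 -0.0025 0 0.1" --pt "0 0 0 0 0 0.01 0.1" --pt "0 0 0 0 0 0.01 0.1" --pt "0 0 0 0 0 0.005 0.1" --pt "0 0 0 0 0 0.003 0.1" --pt "0 0 0 0 0 0.002 0.1" --pt "0 0 0 0 0 0.002 0.1" --pt "0 0 0 0 0 0 0.1"

```text
time: 29.48
tool_pos: [0.6568, 0.0654, 0.0982]
tcp_rot: [0.003, -3.141, 0.0]
wrist_force: [0.4, -0.6, -0.9]
width: 0.262
grip_force: 39.5
```

Emit:
drive_tool --pt "0 0 0 0 0 0.002 0.1" --pt "0 0 0 0 0 0.002 0.1" --pt "0 0 0 0 0 0 0.1"

```text
time: 29.73
tool_pos: [0.6569, 0.0654, 0.0946]
tcp_rot: [0.003, -3.141, 0.0]
wrist_force: [0.7, -0.1, -0.7]
width: 0.269
grip_force: 39.5
```

The flange has entered the mouth without contact, so I keep going to seating.

Emit:
drive_tool --pt "0 0 0 0 0 0.0015 0.1" --pt "0 0 0 0 0 0.001 0.1" --pt "0 0 0 0 0 0 0.1"

```text
time: 29.98
tool_pos: [0.6569, 0.0654, 0.0921]
tcp_rot: [0.002, -3.141, 0.0]
wrist_force: [0.1, -0.2, -0.5]
width: 0.269
grip_force: 39.5
```

Emit:
drive_tool --pt "0 0 0 0 0 0.001 0.1" --pt "0 0 0 0 0 0.001 0.1" --pt "0 0 0 0 0 0 0.1"

```text
time: 30.23
tool_pos: [0.6572, 0.0654, 0.0914]
tcp_rot: [-0.002, 3.141, 0.0]
wrist_force: [-2.4, 0.4, 3.6]
width: 0.269
grip_force: 40.1
```

Seated at z = 0.0914, as predicted. I release and retreat.

Emit:
drive_tool --pt "0 0 0 0 0 0.0005 0.1" --pt "0 0 0 0 0 0 0.35" --pt "0 0 0 0 0 0 0.45" --pt "0 0 0 0 0 0 0.45" --pt "0 0 0 0 0 0 0.45" --pt "0 0 0 0 0 -0.015 0.45" --pt "0 0 0 0 0 -0.035 0.45" --pt "0 0 0 0 0 -0.04 0.45"

```text
time: 30.9
tool_pos: [0.6542, 0.0652, 0.1766]
tcp_rot: [0.002, -3.134, 0.001]
wrist_force: [0.6, -0.6, 0.4]
width: 0.453
grip_force: 0.0
```

Emit:
drive_tool --pt "0 0 0 0.03 0.025 -0.01 0.45" --pt "0 0 0 0.03 0.025 0 0.45" --pt "0 0 0 0.03 0.025 0 0.45" --pt "0 0 0 0.03 0.025 0 0.45" --pt "0 0 0 0.03 0.025 0 0.45" --pt "0 0 0 0.03 0.025 0 0.45" --pt "0 0 0 0 0 0 0.45" --pt "0 0 0 0 0 0 0.45"

```text
time: 31.57
tool_pos: [0.4754, 0.2162, 0.1898]
tcp_rot: [-0.008, 3.141, -0.0]
wrist_force: [-0.5, 0.3, 0.4]
width: 0.452
grip_force: 0.0
```

Run:
```python
from h import *
s=read_camera('scene');t=read_camera('top'); st=status.read_state(); print(np.round(st['tool_pos'],4),st['time'])
for n,z in [('beaker',.042),('small_bowl',.034),('bowl',.026),('lid',.068),('prop',0)]:
  for p,k in ((t,'t'),(s,'s')):
    for m in masks(p,n):
      if m['score']>.4: x,r=fit(n,[(p,m['mask'])],z); print(n,k,np.round(m['score'],2),x.round(4),r)
for p in (t,s): print([(m['score'],m['bbox']) for m in masks(p,'jar')],[(m['score'],m['bbox']) for m in masks(p,'dish')],[m['bbox'] for m in masks(p,'cone_pack')][:1])
# edge overlap with model for the seated lid
```

```text
[0.4773 0.215  0.19  ] 31.6667
beaker t 0.74 [ 0.6545 -0.1062] [-0.   0.1  0.   0.2  0.   0. ]
beaker s 0.93 [ 0.6425 -0.1381] [ 0.3 -0.4  0.  -0.5 -2.5  3. ]
small_bowl t 0.65 [ 0.6516 -0.1078] [-0.1 -0.1  0.2 -0.2  1.  -0.5]
small_bowl s 0.8 [ 0.6558 -0.1129] [ 0.3 -0.6  0.  -0.8 -1.1  4.8]
bowl t 0.85 [ 0.6441 -0.1079] [ 0.1 -0.8  0.5 -0.8  2.5  1. ]
bowl s 0.56 [ 0.6607 -0.0911] [-0.4 -2.6  0.8  0.2 -0.4  4.8]
lid t 0.7 [0.6549 0.0667] [-0.2 -0.   0.1  0.2 -0.5  0.5]
lid t 0.67 [ 0.3188 -0.3832] [-0.  -0.  -0.8  0.8 -0.8  0.8]
lid t 0.62 [ 0.3319 -0.243 ] [ 0.1 -0.1 -1.2  1.2 -0.8  1. ]
lid s 0.61 [ 0.3806 -0.2967] [ 0.1 -0.1 -1.1  1.  -1.   0.8]
lid s 0.58 [0.6529 0.0583] [ 0.   0.   0.  -0.2 -0.8  0.5]
lid s 0.56 [ 0.393  -0.1644] [-0.  -0.1 -1.2  1.  -0.9  1. ]
lid s 0.44 [ 0.6718 -0.0639] [-1.  -1.6  6.2 -4.6  4.8 -1. ]
prop t 0.81 [0.6739 0.3344] [-0.1  0.1 -0.   0.5 -0.5  0.2]
prop s 0.93 [0.671  0.3307] [ 0.   0.  -0.5  0.2 -0.6  0.2]
prop s 0.6 [0.6555 0.0673] [ 0.4  0.2  4.8 -4.2 -2.2  2.8]
[(0.52, [243.4, 138.8, 283.2, 191.1])] [(0.78, [304.8, 124.0, 395.9, 212.4])] [[440.4, 145.0, 461.4, 177.4]]
[(0.8, [256.6, 271.2, 298.7, 301.5]), (0.75, [217.9, 217.7, 263.5, 241.3])] [(0.9, [203.5, 218.7, 282.3, 265.9]), (0.66, [192.1, 195.0, 217.4, 220.7]), (0.65, [259.7, 253.0, 299.0, 279.8])] [[196.6, 199.9, 213.1, 220.4]]
```

The top camera shows the lid concentric with the jar within 1–2 mm, the beaker centred in the small bowl, and the bystanders unmoved. I hand in.

```bash
python3 -c "
from workcell import workorder; print(workorder.finish_job())"
```

```text
the job is handed in; nothing more can be done
None
```

I nested the bowl, small bowl and beaker in the dish, seated the lid on the jar and handed the job in at about 32 s; final camera checks looked right, but no verdict came back.

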